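# Reverse a row of microscope objectives onto the loading stand

### The job

Move all four microscope objectives from the aluminium carrier with the coloured cups into the black loading stand beside it, one to a pocket and in reverse left-to-right order: the leftmost goes to the rightmost pocket, the next to the second pocket from the right, and so on. Set each one down gently, standing upright on the pocket floor, keep it from tipping over on the way, and let go of them all.

Things in the scene. Friction and masses are not known exactly. Their poses are not given: they have to be found in the camera images.
- obj_red_mid (a point): Microscope objective with a red ring and red shoulder: an upright metal barrel, loose, about 130 g, 64 mm tall; round grip body 28 mm in diameter from 8 to 46 mm above its foot, narrowing above to a 12 mm tip, with a 25 mm foot below. This point is on its axis half-way up, 32 mm above the underside of the foot; z points up along the axis, its yaw means nothing. Starts upright in the cup of its own colour.
- obj_yellow_mid (a point): Microscope objective with a yellow ring and yellow shoulder: an upright metal barrel, loose, about 130 g, 64 mm tall; round grip body 28 mm in diameter from 8 to 46 mm above its foot, narrowing above to a 12 mm tip, with a 25 mm foot below. This point is on its axis half-way up, 32 mm above the underside of the foot; z points up along the axis, its yaw means nothing. Starts upright in the cup of its own colour.
- obj_green_mid (a point): Microscope objective with a green ring and green shoulder: an upright metal barrel, loose, about 130 g, 64 mm tall; round grip body 28 mm in diameter from 8 to 46 mm above its foot, narrowing above to a 12 mm tip, with a 25 mm foot below. This point is on its axis half-way up, 32 mm above the underside of the foot; z points up along the axis, its yaw means nothing. Starts upright in the cup of its own colour.
- obj_blue_mid (a point): Microscope objective with a blue ring and blue shoulder: an upright metal barrel, loose, about 130 g, 64 mm tall; round grip body 28 mm in diameter from 8 to 46 mm above its foot, narrowing above to a 12 mm tip, with a 25 mm foot below. This point is on its axis half-way up, 32 mm above the underside of the foot; z points up along the axis, its yaw means nothing. Starts upright in the cup of its own colour.
- cup_red: Fixed, square, shallow red cup on the carrier, 50 x 50 mm outside, 44 x 44 mm inside, with 3 mm walls. Its inner floor is 4 mm and its rim 10 mm above its origin, which is the centre of its underside, 4 mm above the table. The red objective starts in it; the cup stays and so keeps showing where in the row that objective stood.
- cup_yellow: Fixed, square, shallow yellow cup on the carrier, 50 x 50 mm outside, 44 x 44 mm inside, with 3 mm walls. Its inner floor is 4 mm and its rim 10 mm above its origin, which is the centre of its underside, 4 mm above the table. The yellow objective starts in it; the cup stays and so keeps showing where in the row that objective stood.
- cup_green: Fixed, square, shallow green cup on the carrier, 50 x 50 mm outside, 44 x 44 mm inside, with 3 mm walls. Its inner floor is 4 mm and its rim 10 mm above its origin, which is the centre of its underside, 4 mm above the table. The green objective starts in it; the cup stays and so keeps showing where in the row that objective stood.
- cup_blue: Fixed, square, shallow blue cup on the carrier, 50 x 50 mm outside, 44 x 44 mm inside, with 3 mm walls. Its inner floor is 4 mm and its rim 10 mm above its origin, which is the centre of its underside, 4 mm above the table. The blue objective starts in it; the cup stays and so keeps showing where in the row that objective stood.
- carrier: The carrier: a fixed flat aluminium tray, 64 mm (its x) by 262 mm (its y), 4 mm thick, that bears the four coloured cups in one row along its y axis, centred at y = -93, -31, 31 and 93 mm; which colour is at which place varies. Origin: centre of its underside, on the table; x points away from the robot, +y to the robot's left (turned by up to 7 degrees). It may be the nearer or the farther of the two racks.
- stand: The loading stand: a fixed black block, 64 mm (its x) by 266 mm (its y), 14 mm high, with four empty square pockets with white floors in one row along its y axis, centred at y = -93, -31, 31 and 93 mm (x = 0). Each pocket is 44 x 44 mm and 6 mm deep, its floor 8 mm above the table. Origin: centre of its underside, on the table; x points away from the robot, +y to the robot's left (turned by up to 7 degrees), the same way as the carrier's axes within 14 degrees.

How it is judged (in metres and radians):
At the end, for the whole second after the job is handed in: Each objective stands in the pocket that mirrors its cup's place in the row (cup at y on the carrier: pocket at -y on the stand), within 12 mm of the pocket centre along x and y, foot on the pocket floor (height within 4 mm), upright within 0.1 rad, at rest (under 0.02 m/s, 0.2 rad/s) (((y of cup_red in the frame of carrier between -0.108 and -0.078 m and y of obj_red_mid in the frame of stand between 0.081 and 0.105 m) or (y of cup_red in the frame of carrier between -0.046 and -0.016 m and y of obj_red_mid in the frame of stand between 0.019 and 0.043 m) or (y of cup_red in the frame of carrier between 0.016 and 0.046 m and y of obj_red_mid in the frame of stand between -0.043 and -0.019 m) or (y of cup_red in the frame of carrier between 0.078 and 0.108 m and y of obj_red_mid in the frame of stand between -0.105 and -0.081 m)) and x of obj_red_mid in the frame of stand between -0.012 and 0.012 m and z of obj_red_mid in the frame of stand between 0.036 and 0.044 m and angle between each of obj_red_mid, obj_yellow_mid, obj_green_mid, obj_blue_mid's own z axis and vertical below 0.1 rad and linear speed of each of obj_red, obj_yellow, obj_green, obj_blue below 0.02 m/s and angular speed of each of obj_red, obj_yellow, obj_green, obj_blue below 0.2 rad/s and ((y of cup_yellow in the frame of carrier between -0.108 and -0.078 m and y of obj_yellow_mid in the frame of stand between 0.081 and 0.105 m) or (y of cup_yellow in the frame of carrier between -0.046 and -0.016 m and y of obj_yellow_mid in the frame of stand between 0.019 and 0.043 m) or (y of cup_yellow in the frame of carrier between 0.016 and 0.046 m and y of obj_yellow_mid in the frame of stand between -0.043 and -0.019 m) or (y of cup_yellow in the frame of carrier between 0.078 and 0.108 m and y of obj_yellow_mid in the frame of stand between -0.105 and -0.081 m)) and x of obj_yellow_mid in the frame of stand between -0.012 and 0.012 m and z of obj_yellow_mid in the frame of stand between 0.036 and 0.044 m and ((y of cup_green in the frame of carrier between -0.108 and -0.078 m and y of obj_green_mid in the frame of stand between 0.081 and 0.105 m) or (y of cup_green in the frame of carrier between -0.046 and -0.016 m and y of obj_green_mid in the frame of stand between 0.019 and 0.043 m) or (y of cup_green in the frame of carrier between 0.016 and 0.046 m and y of obj_green_mid in the frame of stand between -0.043 and -0.019 m) or (y of cup_green in the frame of carrier between 0.078 and 0.108 m and y of obj_green_mid in the frame of stand between -0.105 and -0.081 m)) and x of obj_green_mid in the frame of stand between -0.012 and 0.012 m and z of obj_green_mid in the frame of stand between 0.036 and 0.044 m and ((y of cup_blue in the frame of carrier between -0.108 and -0.078 m and y of obj_blue_mid in the frame of stand between 0.081 and 0.105 m) or (y of cup_blue in the frame of carrier between -0.046 and -0.016 m and y of obj_blue_mid in the frame of stand between 0.019 and 0.043 m) or (y of cup_blue in the frame of carrier between 0.016 and 0.046 m and y of obj_blue_mid in the frame of stand between -0.043 and -0.019 m) or (y of cup_blue in the frame of carrier between 0.078 and 0.108 m and y of obj_blue_mid in the frame of stand between -0.105 and -0.081 m)) and x of obj_blue_mid in the frame of stand between -0.012 and 0.012 m and z of obj_blue_mid in the frame of stand between 0.036 and 0.044 m); the robot touches nothing.
It fails at once if an objective is tipped by more than 45 degrees (angle between any of obj_red_mid, obj_yellow_mid, obj_green_mid, obj_blue_mid's own z axis and vertical above 0.785 rad).
It fails at once if an objective is dropped or banged onto the stand (contact above 40 N) (contact force between any of obj_red, obj_yellow, obj_green, obj_blue and stand above 40 N).
It also fails if it takes over 112 s, if anything falls off the work surface, if the arm or the gripper's body presses on something with over 40 N, if the wrist force passes 120 N, or if a joint passes its speed limit or range.

### The arm

A 6-joint arm with a two-finger parallel gripper is mounted at the origin on the work surface. World frame = base frame: x ahead of the robot, y to its left, z up, the work surface at z = 0. Lengths are in mm, angles in degrees, forces in N, time in s.
With the tool pointing down it reaches from about 250 to 775 mm from the base axis. Payload 4 kg.
Tool frame: the origin (TCP) lies midway between the tips of the shut fingers; the grasp point (between the pads) lies 19 mm behind it; z points along the fingers, y is the line along which they close (so a half turn about z gives the same grasp; the last joint's range is limited). The gripper opens to 85 mm and grips with 20 to 120 N. Pads are 22 mm wide; open, the fingers measure 114 mm over their backs; the gripper's body (76 mm by 85 mm) begins 54 mm behind the grasp point. The pads swing forward as they close: fully open they stand 13 mm farther back than shut.
Start: joints at [-79.246, 4.996, 78.535, -0, 96.463, -5.907], TCP at [157.692, -526.926, 231.341] pointing down, gripper open.
Joint ranges: [-177.83, 177.83], [-43.37, 116.18], [15.69, 146.23], [-61.86, 241.86], [9.47, 152.12], [-147.06, 147.06]. Speed limits (degrees/s): [159.86, 159.86, 180, 180, 180, 180].

### API

Orientations are given as a 3x3 rotation matrix whose columns are the frame's x, y, z axes.
In Python, from workcell import readout, optics, order gives the robot as it stands.
- The arm moves only by the tool servo_tool, never from a script. Its argument "targets" is a list of rows, each a list of 7 numbers: the shift along the world's x, y, z in mm, then the turn, a rotation vector about the world's x, y, z in rad, then the finger opening in mm, from 0 to 85.4. In form: [[tx, ty, tz, rx, ry, rz, grip], ...]. A call has 1 to 5 rows; each row is the pose to reach, as a shift and turn from the pose commanded when the call began; what a row does not reach only later rows make up. A row lasts 1/8 s, in which the tool goes at most 62.5 mm and 10.7 degrees, less where a joint would pass 70% of its speed; a pose out of reach is approached as far as the arm can. A call with a gripper value outside its range is refused whole. The fingers move at their own pace and stop on an object; "squeeze" is the grip in N (left out, the last holds). Time passes only in rows, so rows that repeat a pose let the fingers close. It gives the time, the measured TCP pose, the force, the opening and the grip force at its end, in the units of the state.
- readout.state(): the state, without advancing time (a new reading comes with each control period).
- optics.capture(name): name is "scene" or "top"; returns a dict with "frame" (384x512x3 uint8, red, green, blue), "depth" (384x512 float32, mm along the optical axis (not along the pixel's ray), 0 where there is no reading), "fx", "fy", "cx", "cy" (pixels), "R" (3x3) and "t" (3): a world point X has camera coordinates R X + t. Camera axes: x right, y down, z forward; pixel columns grow to the right and rows downward; lengths in mm; the calibration is good to about 2 mm. A picture is of the moment at which its call begins.
- order.finish_job(): hands the job in; it is judged then, once.
The state is a dict: "time": time; "q": joint angles; "dq": joint speeds; "joint_efforts": joint torques, N m; "eef_pos": TCP position; "eef_rot": TCP orientation; "ft_force": force on the tool from outside, world axes, zero at the start; "ft_torque": the same for the moment, N m; "opening": opening from 0.0 (shut) to 1.0 (fully open); "grip_force": force on a finger pad.
Only numpy, scipy, OpenCV 4.12 (cv2) and the standard library are available. Lean on these libraries where they do the work, as an engineer would, in place of code of your own. Each camera call takes 0.05 s, during which the arm holds its last target. There are 200 camera calls.

## Working session

There is one attempt and no reset: what is moved stays moved. The work goes in short steps, Python scripts to look and compute and a tool call to move; the robot and the scene stay as the last step left them, time stands still between calls to the robot, and variables do not carry over. Pictures are saved under pics/ and viewed, at most 14 in all, crops included, and the job is handed in when it is done.

Besides the shell and the picture viewer there is one more tool, called after "Call:" as name([rows], argument=value, ...), one row to a line, values as JSON. servo_tool: Moves the arm, as the interface text tells. Its arguments: {"type":"object","properties":{"targets":{"type":"array"},"squeeze":{"type":"number"}},"required":["targets"]}

```bash
mkdir -p pics
python3 - <<'E'
from workcell import readout, optics
import cv2,numpy as np
for n in("top","scene"):
    c=optics.capture(n); np.savez(n+"0.npz",**c)
    cv2.imwrite(f"pics/{n}0.png",c["frame"][:,:,::-1])
    print(n,c["fx"],c["cx"],c["cy"],np.round(c["R"],3).tolist(),np.round(c["t"],1))
s=readout.state();print(s["time"],s["eef_pos"],np.round(s["eef_rot"],3).tolist(),s["opening"])
E
```

```text
top 448.17563580511256 255.10890510118656 196.21267429632633 [[0.022, -0.999, 0.025], [-0.996, -0.024, -0.088], [0.088, -0.023, -0.996]] [-44.  573.  718.3]
scene 472.5476139186023 252.5775769846405 186.58756375158512 [[0.402, 0.916, 0.003], [0.67, -0.292, -0.683], [-0.624, 0.276, -0.731]] [-206.5 -323.8 1245. ]
0.1 [ 157.58564785 -526.45257766  230.20386087] [[0.958, 0.287, -0.0], [0.287, -0.958, 0.002], [0.0, -0.002, -1.0]] 0.9983906175739712
```

View pics/top0.png

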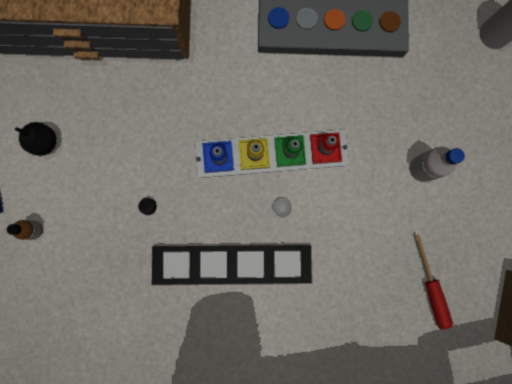

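View pics/scene0.png

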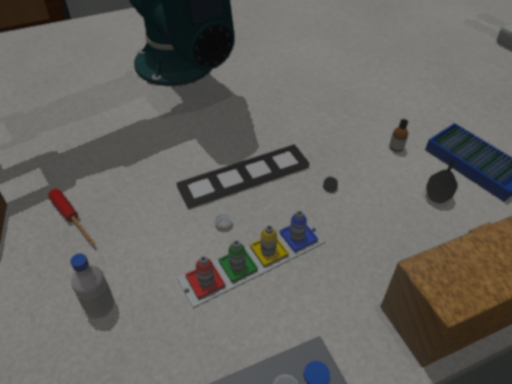

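The top view shows the carrier (far) with blue (218,156), yellow (254,153), green (290,150) and red (326,147). The stand (near) has pockets at (176,265), (213,264), (250,264) and (287,263). So blue goes to pocket (287,263), yellow to (250,264), green to (213,264) and red to (176,265).

```bash
cat > h.py <<'E'
import cv2,numpy as np
def ray(c,u,v,z):
    d=c["R"].T@np.array([(u-c["cx"])/c["fx"],(v-c["cy"])/c["fy"],1.]); o=-c["R"].T@c["t"]
    return (o+d*(z-o[2])/d[2])[:2]
def cloud(c):
    v,u=np.indices(c["depth"].shape); D=c["depth"]
    P=np.stack([(u-c["cx"])/c["fx"]*D,(v-c["cy"])/c["fy"]*D,D],-1)
    return (P-c["t"])@c["R"]
HUE={"red":[(0,6),(174,180)],"yellow":[(22,34)],"green":[(50,75)],"blue":[(105,125)]}
def cups(c):
    h=cv2.cvtColor(c["frame"],cv2.COLOR_RGB2HSV);out={}
    for k,r in HUE.items():
        m=sum(cv2.inRange(h,(a,120,60),(b,255,255)) for a,b in r)
        m=m.copy();box=np.zeros_like(m);box[125:182,190:355]=1;m*=box
        cs,_=cv2.findContours(cv2.morphologyEx(m,cv2.MORPH_CLOSE,np.ones((3,3))),0,2)
        q=max(cs,key=cv2.contourArea);out[k]=cv2.minAreaRect(q)
    return out
E
python3 - <<'E'
from h import *
c=dict(np.load("top0.npz")); W=cloud(c)
for k,(p,s,a) in cups(c).items():
    x,y=ray(c,*p,14)
    near=np.hypot(W[...,0]-x,W[...,1]-y)<35
    T=W[near&(W[...,2]>66)&(c["depth"]>0)]; B=W[near&(W[...,2]>40)&(c["depth"]>0)]
    print(k,np.round(p,1),np.round(s,1),round(a),"cup",np.round([x,y],1),"tip",len(T),np.round(T.mean(0),1) if len(T) else 0, np.round(B.max(0),1) if len(B) else 0)
g=cv2.cvtColor(c["frame"],cv2.COLOR_RGB2GRAY); 
hs=g[250:280,160:305]; m=np.zeros_like(g); m[248:282,158:306]=(g[248:282,158:306]>110)*255
cs,_=cv2.findContours(m,0,2)
for q in sorted(cs,key=lambda q:q[:,0,0].mean()):
    if cv2.contourArea(q)>200:
        p,s,a=cv2.minAreaRect(q);print("pocket",np.round(p,1),np.round(s,1),round(a),np.round(ray(c,*p,8),1))
# second view: objective tips in scene
s=dict(np.load("scene0.npz"));Ws=cloud(s)
for k,(p,_,_) in cups(c).items():
    x,y=ray(c,*p,14); near=(np.hypot(Ws[...,0]-x,Ws[...,1]-y)<25)&(Ws[...,2]>66)&(s["depth"]>0)
    T=Ws[near];print(k,"scene tip",len(T),np.round(T.mean(0),1) if len(T) else 0)
E
```

```text
red [325.6 147.5] [28.8 29.5] 86 cup [ 661.4 -149.6] tip 57 [ 661.4 -148.6   70.9] [ 675.6 -135.3   75.3]
yellow [253.8 153.3] [29.2 28.4] 85 cup [648.1 -27. ] tip 58 [647.2 -29.4  70.5] [660.5 -15.3  74.2]
green [289.9 150.6] [28.1 27.9] 84 cup [654.4 -88.5] tip 58 [653.9 -90.   70.6] [668.2 -76.9  74.3]
blue [217.6 156.2] [29.1 28.7] 85 cup [641.6  34.2] tip 59 [639.2  31.2  70.8] [652.8  44.2  73.7]
pocket [176.  264.5] [25. 24.] 90 [457.8  98.5]
pocket [213.5 264.5] [25. 25.] 90 [459.1  36. ]
pocket [250.5 264.5] [25. 25.] 90 [460.4 -25.9]
pocket [287.5 263.5] [25. 25.] 90 [463.3 -88. ]
red scene tip 69 [ 662.4 -149.9   71.2]
yellow scene tip 64 [648.  -30.   71.2]
green scene tip 67 [654.  -90.6  71.2]
blue scene tip 68 [640.4  30.4  70.6]
```

Call:
servo_tool([
  [37,43,0,0,0,0.16,70],
  [74,86,0,0,0,0.32,70],
  [111,129,0,0,0,0.48,70],
  [148,172,0,0,0,0.64,70],
  [185,215,0,0,0,0.8,70],
], squeeze=40)

```text
time: 0.72
eef_pos: [343.4, -310.2, 230.9]
eef_rot: [[0.457, 0.889, -0.0], [0.889, -0.457, 0.0], [0.0, -0.0, -1.0]]
ft_force: [0.6, -0.9, 0.5]
opening: 0.821
grip_force: 0.0
```

Call:
servo_tool([
  [37,43,0,0,0,0.16,70],
  [74,86,0,0,0,0.32,70],
  [111,129,0,0,0,0.46,70],
  [148,172,0,0,0,0.55,70],
  [185,215,-20,0,0,0.55,60],
])

```text
time: 1.35
eef_pos: [529.6, -95.6, 212.7]
eef_rot: [[-0.071, 0.997, 0.004], [0.998, 0.071, -0.001], [-0.002, 0.004, -1.0]]
ft_force: [-0.4, -0.8, 0.1]
opening: 0.702
grip_force: 0.0
```

Call:
servo_tool([
  [37,43,-15,0,0,0,60],
  [74,86,-30,0,0,0,60],
  [112,128,-50,0,0,0,60],
  [112,128,-81,0,0,0,60],
  [112,128,-101,0,0,0,60],
])

```text
time: 1.98
eef_pos: [638.7, 31.8, 107.2]
eef_rot: [[-0.071, 0.997, -0.004], [0.997, 0.071, -0.0], [0.0, -0.004, -1.0]]
ft_force: [0.1, -0.5, -0.3]
opening: 0.698
grip_force: 0.0
```

Call:
servo_tool([
  [0,0,-30,0,0,0,60],
  [0,0,-60,0,0,0,60],
  [0,0,-80,0,0,0,60],
  [0,0,-90,0,0,0,60],
  [0,0,-90,0,0,0,50],
])

```text
time: 2.6
eef_pos: [639.5, 30.8, 20.1]
eef_rot: [[-0.07, 0.998, -0.001], [0.998, 0.07, -0.0], [0.0, -0.001, -1.0]]
ft_force: [0.0, 0.3, 0.2]
opening: 0.583
grip_force: 0.0
```

Call:
servo_tool([
  [0,0,0,0,0,0,40],
  [0,0,0,0,0,0,34],
  [0,0,0,0,0,0,26],
  [0,0,0,0,0,0,20],
  [0,0,0,0,0,0,20],
])

```text
time: 3.22
eef_pos: [640.5, 31.1, 21.7]
eef_rot: [[-0.07, 0.998, 0.002], [0.998, 0.07, -0.0], [-0.0, 0.002, -1.0]]
ft_force: [-1.3, -0.2, 6.2]
opening: 0.307
grip_force: 39.2
```

Call:
servo_tool([
  [0,0,8,0,0,0,20],
  [0,0,22,0,0,0,20],
  [0,0,45,0,0,0,20],
  [0,0,70,0,0,0,20],
  [0,0,85,0,0,0,20],
])

```text
time: 3.85
eef_pos: [640.4, 31.1, 107.4]
eef_rot: [[-0.07, 0.998, 0.003], [0.998, 0.07, -0.0], [-0.0, 0.003, -1.0]]
ft_force: [0.2, -0.3, -2.1]
opening: 0.305
grip_force: 39.4
```

Run:
```python
from h import *
from workcell import optics,readout
c=optics.capture("scene");cv2.imwrite("pics/s1.png",cv2.resize(c["frame"][120:320,140:360,::-1],None,fx=3,fy=3)[:600])
s=readout.state();print(s["eef_pos"],s["grip_force"],s["opening"],s["ft_force"],s["q"])
```

```text
[641.27807737  31.03144813 109.45997398] 39.42023287760094 0.3073225610788704 [0.96585403 0.07814275 1.0889639 ] [-2.28805756e+00  1.92592048e+01  7.55464476e+01  1.55664919e-03
  8.48729421e+01 -6.30073609e+00]
```

View pics/s1.png

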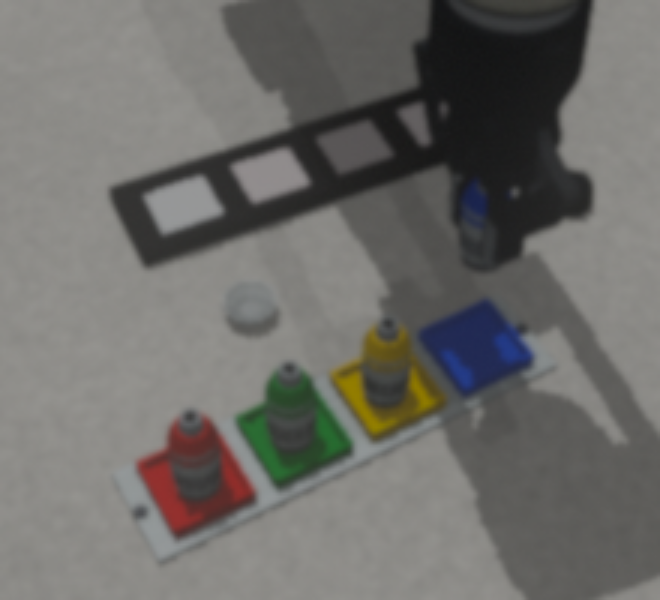

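Call:
servo_tool([
  [-15,-10,0,0,0,0,20],
  [-50,-33,0,0,0,0,20],
  [-95,-63,0,0,0,0,20],
  [-135,-90,0,0,0,0,20],
  [-165,-110,0,0,0,0,20],
])

```text
time: 4.53
eef_pos: [472.6, -79.6, 104.6]
eef_rot: [[-0.069, 0.998, -0.001], [0.998, 0.069, 0.0], [0.0, -0.001, -1.0]]
ft_force: [0.6, -0.8, -0.4]
opening: 0.31
grip_force: 39.7
```

Call:
servo_tool([
  [-10,-8,0,0,0,0,20],
  [-12,-9,-15,0,0,0,20],
  [-12,-9,-35,0,0,0,20],
  [-12,-9,-55,0,0,0,20],
  [-12,-9,-68,0,0,0,20],
])

```text
time: 5.15
eef_pos: [462.5, -87.0, 35.1]
eef_rot: [[-0.071, 0.997, -0.002], [0.997, 0.071, 0.001], [0.001, -0.002, -1.0]]
ft_force: [-0.0, -0.3, -1.0]
opening: 0.305
grip_force: 39.7
```

Run:
```python
from h import *
from workcell import optics,readout
for i in range(4):
    s=readout.state();print(s["eef_pos"],s["ft_force"],s["grip_force"])
    c=optics.capture("scene")
cv2.imwrite("pics/s2.png",cv2.resize(c["frame"][110:260,140:340,::-1],None,fx=4,fy=4))
```

```text
[462.48873878 -86.95791124  35.09757342] [-0.03196833 -0.30362618 -1.04220914] 39.738627914339304
[461.41237987 -86.76206806  33.71946277] [-1.12072339  0.18343865 -2.96509573] 39.72482602461241
[461.61012248 -86.93605701  34.85161687] [ 0.36814132 -0.57295491 -0.99983897] 39.72603142610751
[462.39846777 -87.32799132  36.11923824] [-0.25528274 -1.31949854 -2.29024269] 39.725736955879256
```

View pics/s2.png

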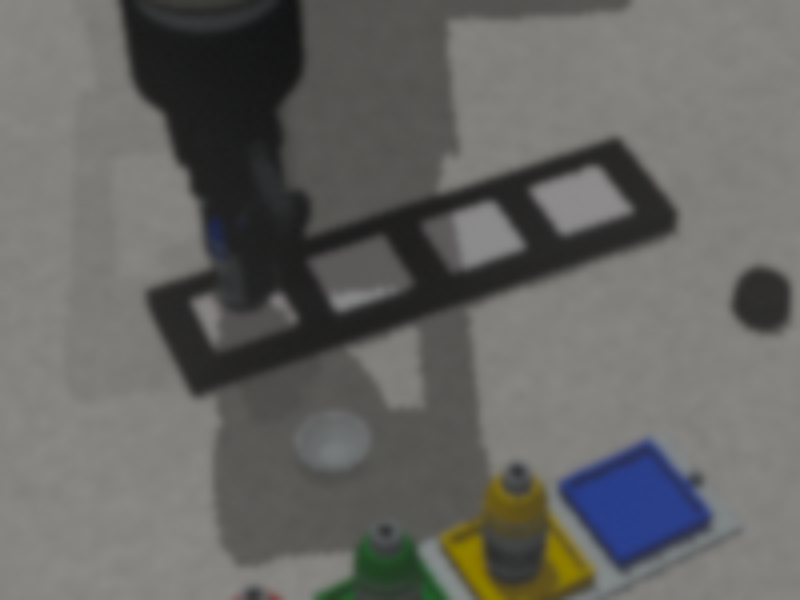

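The blue objective hangs upright over the rightmost pocket, near (240,290) in the crop. Lowering it gently.

Call:
servo_tool([
  [0,0,-6,0,0,0,20],
  [0,0,-11,0,0,0,20],
  [0,0,-14,0,0,0,20],
  [0,0,-15,0,0,0,20],
  [0,0,-15.5,0,0,0,20],
])

```text
time: 5.98
eef_pos: [462.7, -88.0, 21.9]
eef_rot: [[-0.07, 0.998, 0.0], [0.998, 0.07, -0.0], [-0.0, 0.0, -1.0]]
ft_force: [-0.8, 0.5, -1.9]
opening: 0.31
grip_force: 39.7
```

Call:
servo_tool([
  [0,0,-0.5,0,0,0,20],
  [0,0,-1,0,0,0,20],
  [0,0,-1.5,0,0,0,20],
  [0,0,-1.5,0,0,0,20],
  [0,0,-1.5,0,0,0,20],
])

```text
time: 6.6
eef_pos: [462.9, -88.0, 21.7]
eef_rot: [[-0.07, 0.998, 0.0], [0.998, 0.07, -0.0], [-0.0, 0.0, -1.0]]
ft_force: [-3.5, 0.2, 5.9]
opening: 0.311
grip_force: 40.4
```

Call:
servo_tool([
  [0,0,0,0,0,0,34],
  [0,0,0,0,0,0,42],
  [0,0,0,0,0,0,52],
  [0,0,0,0,0,0,60],
  [0,0,0,0,0,0,60],
])

```text
time: 7.22
eef_pos: [462.7, -87.9, 20.3]
eef_rot: [[-0.07, 0.998, 0.0], [0.998, 0.07, 0.0], [0.0, 0.0, -1.0]]
ft_force: [-0.0, 0.5, -0.2]
opening: 0.703
grip_force: 0.0
```

Call:
servo_tool([
  [0,0,10,0,0,0,60],
  [0,0,30,0,0,0,60],
  [0,0,60,0,0,0,60],
  [0,0,95,0,0,0,60],
  [0,0,110,0,0,0,60],
])

```text
time: 7.85
eef_pos: [464.0, -88.3, 133.4]
eef_rot: [[-0.07, 0.998, 0.005], [0.998, 0.07, -0.002], [-0.002, 0.005, -1.0]]
ft_force: [-0.1, 0.3, 0.4]
opening: 0.701
grip_force: 0.0
```

Call:
servo_tool([
  [30,10,0,0,0,0,60],
  [80,25,0,0,0,0,60],
  [130,41,0,0,0,0,60],
  [175,55,0,0,0,0,60],
  [185,58,-20,0,0,0,60],
])

```text
time: 8.48
eef_pos: [650.6, -29.0, 110.7]
eef_rot: [[-0.072, 0.997, 0.003], [0.997, 0.072, -0.0], [-0.0, 0.003, -1.0]]
ft_force: [0.3, 0.1, -0.2]
opening: 0.702
grip_force: 0.0
```

Call:
servo_tool([
  [0,0,-25,0,0,0,60],
  [0,0,-55,0,0,0,60],
  [0,0,-78,0,0,0,60],
  [0,0,-90,0,0,0,60],
  [0,0,-90,0,0,0,50],
])

```text
time: 9.1
eef_pos: [646.2, -30.0, 18.7]
eef_rot: [[-0.07, 0.998, -0.003], [0.998, 0.07, 0.0], [0.001, -0.003, -1.0]]
ft_force: [-0.9, 0.1, 0.5]
opening: 0.582
grip_force: 0.0
```

Call:
servo_tool([
  [0,0,0,0,0,0,40],
  [0,0,0,0,0,0,34],
  [0,0,0,0,0,0,26],
  [0,0,0,0,0,0,20],
  [0,0,0,0,0,0,20],
])

```text
time: 9.72
eef_pos: [648.4, -30.1, 21.9]
eef_rot: [[-0.07, 0.998, 0.002], [0.998, 0.07, -0.0], [-0.001, 0.002, -1.0]]
ft_force: [-1.0, -0.6, 5.3]
opening: 0.309
grip_force: 39.2
```

Call:
servo_tool([
  [0,0,8,0,0,0,20],
  [0,0,22,0,0,0,20],
  [0,0,45,0,0,0,20],
  [0,0,70,0,0,0,20],
  [0,0,85,0,0,0,20],
])

```text
time: 10.35
eef_pos: [648.4, -30.0, 107.5]
eef_rot: [[-0.07, 0.998, 0.003], [0.998, 0.07, -0.0], [-0.0, 0.003, -1.0]]
ft_force: [0.8, -0.7, -1.0]
opening: 0.307
grip_force: 39.4
```

Call:
servo_tool([
  [-17,0,0,0,0,0,20],
  [-55,1,0,0,0,0,20],
  [-100,2,0,0,0,0,20],
  [-142,3,0,0,0,0,20],
  [-173,4,0,0,0,0,20],
])

```text
time: 10.98
eef_pos: [472.7, -25.7, 105.2]
eef_rot: [[-0.07, 0.998, -0.001], [0.998, 0.07, 0.0], [0.0, -0.001, -1.0]]
ft_force: [-0.0, 0.4, -0.1]
opening: 0.306
grip_force: 39.7
```

Call:
servo_tool([
  [-12,0,0,0,0,0,20],
  [-14,0,-15,0,0,0,20],
  [-14,0,-35,0,0,0,20],
  [-14,0,-55,0,0,0,20],
  [-14,0,-68,0,0,0,20],
])

```text
time: 11.6
eef_pos: [460.6, -25.9, 35.3]
eef_rot: [[-0.07, 0.998, -0.002], [0.998, 0.07, 0.0], [0.001, -0.002, -1.0]]
ft_force: [0.2, -0.1, -1.2]
opening: 0.309
grip_force: 39.7
```

Call:
servo_tool([
  [0,0,-6,0,0,0,20],
  [0,0,-11,0,0,0,20],
  [0,0,-14,0,0,0,20],
  [0,0,-15,0,0,0,20],
  [0,0,-15.5,0,0,0,20],
])

```text
time: 12.22
eef_pos: [461.0, -26.0, 22.2]
eef_rot: [[-0.07, 0.998, 0.001], [0.998, 0.07, -0.0], [-0.0, 0.001, -1.0]]
ft_force: [-0.1, -0.0, -1.3]
opening: 0.307
grip_force: 39.7
```

Call:
servo_tool([
  [0,0,-0.5,0,0,0,20],
  [0,0,-1,0,0,0,20],
  [0,0,-1.5,0,0,0,20],
  [0,0,-1.5,0,0,0,20],
  [0,0,-1.5,0,0,0,20],
])

```text
time: 12.85
eef_pos: [461.0, -26.0, 21.8]
eef_rot: [[-0.07, 0.998, 0.001], [0.998, 0.07, -0.0], [-0.0, 0.001, -1.0]]
ft_force: [-3.1, 0.7, 8.1]
opening: 0.306
grip_force: 40.5
```

Call:
servo_tool([
  [0,0,0,0,0,0,34],
  [0,0,0,0,0,0,42],
  [0,0,0,0,0,0,52],
  [0,0,0,0,0,0,60],
  [0,0,0,0,0,0,60],
])

```text
time: 13.48
eef_pos: [460.6, -25.9, 20.2]
eef_rot: [[-0.07, 0.998, -0.0], [0.998, 0.07, 0.0], [0.0, -0.0, -1.0]]
ft_force: [0.5, -0.2, 0.1]
opening: 0.702
grip_force: 0.0
```

Call:
servo_tool([
  [0,0,10,0,0,0,60],
  [0,0,30,0,0,0,60],
  [0,0,60,0,0,0,60],
  [0,0,95,0,0,0,60],
  [0,0,110,0,0,0,60],
])

```text
time: 14.1
eef_pos: [462.1, -26.2, 133.4]
eef_rot: [[-0.07, 0.998, 0.005], [0.998, 0.07, -0.001], [-0.001, 0.005, -1.0]]
ft_force: [0.0, -0.5, -0.3]
opening: 0.705
grip_force: 0.0
```

Call:
servo_tool([
  [30,-10,0,0,0,0,60],
  [80,-27,0,0,0,0,60],
  [135,-45,0,0,0,0,60],
  [183,-61,0,0,0,0,60],
  [193,-64,-20,0,0,0,60],
])

```text
time: 14.72
eef_pos: [656.6, -91.2, 110.3]
eef_rot: [[-0.069, 0.998, 0.003], [0.998, 0.069, -0.001], [-0.001, 0.003, -1.0]]
ft_force: [-0.0, 1.3, 0.3]
opening: 0.704
grip_force: 0.0
```

Call:
servo_tool([
  [0,0,-25,0,0,0,60],
  [0,0,-55,0,0,0,60],
  [0,0,-78,0,0,0,60],
  [0,0,-90,0,0,0,60],
  [0,0,-90,0,0,0,50],
])

```text
time: 15.35
eef_pos: [652.2, -89.4, 18.7]
eef_rot: [[-0.07, 0.998, -0.003], [0.998, 0.07, 0.001], [0.001, -0.003, -1.0]]
ft_force: [-0.3, -0.1, 0.1]
opening: 0.583
grip_force: 0.0
```

Call:
servo_tool([
  [0,0,0,0,0,0,40],
  [0,0,0,0,0,0,34],
  [0,0,0,0,0,0,26],
  [0,0,0,0,0,0,20],
  [0,0,0,0,0,0,20],
])

```text
time: 15.98
eef_pos: [654.5, -90.1, 21.9]
eef_rot: [[-0.07, 0.998, 0.002], [0.998, 0.07, -0.001], [-0.001, 0.002, -1.0]]
ft_force: [-1.4, 0.1, 5.8]
opening: 0.305
grip_force: 39.1
```

Call:
servo_tool([
  [0,0,8,0,0,0,20],
  [0,0,22,0,0,0,20],
  [0,0,45,0,0,0,20],
  [0,0,70,0,0,0,20],
  [0,0,85,0,0,0,20],
])

```text
time: 16.6
eef_pos: [654.4, -90.1, 107.6]
eef_rot: [[-0.07, 0.998, 0.003], [0.998, 0.07, -0.001], [-0.001, 0.003, -1.0]]
ft_force: [0.2, 0.4, -1.0]
opening: 0.311
grip_force: 39.3
```

Call:
servo_tool([
  [-15,10,0,0,0,0,20],
  [-50,32,0,0,0,0,20],
  [-92,60,0,0,0,0,20],
  [-134,87,0,0,0,0,20],
  [-170,110,0,0,0,0,20],
])

```text
time: 17.23
eef_pos: [481.9, 21.0, 105.2]
eef_rot: [[-0.07, 0.998, -0.001], [0.998, 0.07, 0.0], [0.0, -0.001, -1.0]]
ft_force: [-0.9, -0.1, -1.0]
opening: 0.312
grip_force: 39.5
```

Call:
servo_tool([
  [-20,13,0,0,0,0,20],
  [-24,16,-15,0,0,0,20],
  [-24,16,-35,0,0,0,20],
  [-24,16,-55,0,0,0,20],
  [-24,16,-68,0,0,0,20],
])

```text
time: 17.85
eef_pos: [459.2, 35.7, 35.4]
eef_rot: [[-0.069, 0.998, -0.002], [0.998, 0.069, -0.0], [0.0, -0.002, -1.0]]
ft_force: [-0.8, -0.1, -1.1]
opening: 0.306
grip_force: 39.6
```

Call:
servo_tool([
  [0,0,-6,0,0,0,20],
  [0,0,-11,0,0,0,20],
  [0,0,-14,0,0,0,20],
  [0,0,-15,0,0,0,20],
  [0,0,-15.5,0,0,0,20],
])

```text
time: 18.48
eef_pos: [460.0, 36.1, 22.2]
eef_rot: [[-0.07, 0.998, 0.001], [0.998, 0.07, -0.0], [-0.0, 0.001, -1.0]]
ft_force: [1.4, -0.1, -1.8]
opening: 0.305
grip_force: 39.6
```

Call:
servo_tool([
  [0,0,-0.5,0,0,0,20],
  [0,0,-1,0,0,0,20],
  [0,0,-1.5,0,0,0,20],
  [0,0,-1.5,0,0,0,20],
  [0,0,-1.5,0,0,0,20],
])

```text
time: 19.1
eef_pos: [460.0, 36.1, 21.8]
eef_rot: [[-0.07, 0.998, 0.001], [0.998, 0.07, -0.0], [-0.0, 0.001, -1.0]]
ft_force: [-2.9, -0.3, 7.4]
opening: 0.309
grip_force: 40.4
```

Call:
servo_tool([
  [0,0,0,0,0,0,34],
  [0,0,0,0,0,0,42],
  [0,0,0,0,0,0,52],
  [0,0,0,0,0,0,60],
  [0,0,0,0,0,0,60],
])

```text
time: 19.73
eef_pos: [459.7, 36.1, 20.2]
eef_rot: [[-0.07, 0.998, -0.0], [0.998, 0.07, -0.0], [0.0, -0.0, -1.0]]
ft_force: [0.5, 0.1, 0.4]
opening: 0.702
grip_force: 0.0
```

Call:
servo_tool([
  [0,0,10,0,0,0,60],
  [0,0,30,0,0,0,60],
  [0,0,60,0,0,0,60],
  [0,0,95,0,0,0,60],
  [0,0,110,0,0,0,60],
])

```text
time: 20.35
eef_pos: [461.1, 36.0, 133.4]
eef_rot: [[-0.07, 0.998, 0.005], [0.998, 0.07, -0.0], [-0.001, 0.005, -1.0]]
ft_force: [-0.3, 0.4, 0.2]
opening: 0.7
grip_force: 0.0
```

Call:
servo_tool([
  [25,-23,0,0,0,0,60],
  [65,-60,0,0,0,0,60],
  [105,-97,0,0,0,0,60],
  [145,-134,0,0,0,0,60],
  [180,-166,0,0,0,0,60],
])

```text
time: 20.98
eef_pos: [640.6, -131.3, 129.3]
eef_rot: [[-0.069, 0.998, -0.001], [0.998, 0.069, 0.0], [0.0, -0.001, -1.0]]
ft_force: [0.9, 0.9, 0.5]
opening: 0.707
grip_force: 0.0
```

Call:
servo_tool([
  [22,-19,0,0,0,0,60],
  [22,-19,-30,0,0,0,60],
  [22,-19,-65,0,0,0,60],
  [22,-19,-98,0,0,0,60],
  [22,-19,-110,0,0,0,60],
])

```text
time: 21.6
eef_pos: [659.4, -148.3, 16.4]
eef_rot: [[-0.07, 0.998, -0.006], [0.998, 0.07, 0.002], [0.002, -0.006, -1.0]]
ft_force: [0.4, 0.3, -0.6]
opening: 0.703
grip_force: 0.0
```

Call:
servo_tool([
  [0,0,0,0,0,0,46],
  [0,0,0,0,0,0,36],
  [0,0,0,0,0,0,26],
  [0,0,0,0,0,0,20],
  [0,0,0,0,0,0,20],
])

```text
time: 22.22
eef_pos: [663.0, -149.3, 22.9]
eef_rot: [[-0.07, 0.998, 0.004], [0.998, 0.07, -0.001], [-0.002, 0.004, -1.0]]
ft_force: [-1.1, 0.3, 5.7]
opening: 0.305
grip_force: 39.2
```

Call:
servo_tool([
  [0,0,8,0,0,0,20],
  [0,0,22,0,0,0,20],
  [0,0,45,0,0,0,20],
  [0,0,70,0,0,0,20],
  [0,0,85,0,0,0,20],
])

```text
time: 22.85
eef_pos: [662.3, -149.1, 107.5]
eef_rot: [[-0.07, 0.998, 0.002], [0.998, 0.07, -0.001], [-0.001, 0.002, -1.0]]
ft_force: [-0.2, 0.2, -2.1]
opening: 0.307
grip_force: 39.4
```

Call:
servo_tool([
  [-10,12,0,0,0,0,20],
  [-35,42,0,0,0,0,20],
  [-64,77,0,0,0,0,20],
  [-94,114,0,0,0,0,20],
  [-124,150,0,0,0,0,20],
])

```text
time: 23.48
eef_pos: [534.8, 3.0, 103.6]
eef_rot: [[-0.07, 0.998, -0.003], [0.998, 0.07, 0.001], [0.001, -0.003, -1.0]]
ft_force: [0.5, 0.6, -2.3]
opening: 0.307
grip_force: 39.6
```

Call:
servo_tool([
  [-28,34,0,0,0,0,20],
  [-52,63,0,0,0,0,20],
  [-70,85,0,0,0,0,20],
  [-80,97,0,0,0,0,20],
  [-80,98,0,0,0,0,20],
])

```text
time: 24.1
eef_pos: [456.6, 99.6, 104.7]
eef_rot: [[-0.071, 0.997, -0.001], [0.997, 0.071, -0.0], [-0.0, -0.001, -1.0]]
ft_force: [-0.6, -0.8, -1.4]
opening: 0.306
grip_force: 39.6
```

Call:
servo_tool([
  [0,0,-10,0,0,0,20],
  [0,0,-25,0,0,0,20],
  [0,0,-42,0,0,0,20],
  [0,0,-58,0,0,0,20],
  [0,0,-68,0,0,0,20],
])

```text
time: 24.72
eef_pos: [456.9, 98.8, 35.4]
eef_rot: [[-0.07, 0.998, -0.002], [0.998, 0.07, -0.0], [-0.0, -0.002, -1.0]]
ft_force: [-1.5, 0.0, -1.6]
opening: 0.312
grip_force: 39.6
```

Call:
servo_tool([
  [0,0,-6,0,0,0,20],
  [0,0,-11,0,0,0,20],
  [0,0,-14,0,0,0,20],
  [0,0,-15,0,0,0,20],
  [0,0,-15.5,0,0,0,20],
])

```text
time: 25.35
eef_pos: [457.8, 99.1, 22.8]
eef_rot: [[-0.07, 0.998, 0.0], [0.998, 0.07, 0.0], [-0.0, 0.0, -1.0]]
ft_force: [-3.6, -1.0, 5.0]
opening: 0.306
grip_force: 40.0
```

Call:
servo_tool([
  [0,0,-0.5,0,0,0,20],
  [0,0,-1,0,0,0,20],
  [0,0,-1.5,0,0,0,20],
  [0,0,-1.5,0,0,0,20],
  [0,0,-1.5,0,0,0,20],
])

```text
time: 25.98
eef_pos: [457.9, 99.1, 22.7]
eef_rot: [[-0.07, 0.998, 0.001], [0.998, 0.07, -0.0], [-0.0, 0.001, -1.0]]
ft_force: [-7.1, -0.3, 12.4]
opening: 0.307
grip_force: 40.9
```

Call:
servo_tool([
  [0,0,1,0,0,0,20],
  [0,0,1,0,0,0,34],
  [0,0,1,0,0,0,44],
  [0,0,1,0,0,0,60],
  [0,0,1,0,0,0,60],
])

```text
time: 26.6
eef_pos: [457.7, 99.1, 21.2]
eef_rot: [[-0.07, 0.998, -0.0], [0.998, 0.07, -0.0], [-0.0, -0.0, -1.0]]
ft_force: [0.6, -0.5, 0.4]
opening: 0.704
grip_force: 0.0
```

Call:
servo_tool([
  [0,0,10,0,0,0,60],
  [0,0,30,0,0,0,60],
  [0,0,60,0,0,0,60],
  [0,0,100,0,0,0,60],
  [0,0,140,0,0,0,60],
])

```text
time: 27.22
eef_pos: [457.6, 99.1, 163.2]
eef_rot: [[-0.07, 0.998, 0.001], [0.998, 0.07, 0.0], [0.0, 0.001, -1.0]]
ft_force: [0.6, 0.3, 0.2]
opening: 0.706
grip_force: 0.0
```

Call:
servo_tool([
  [0,50,10,0,0,0,60],
  [0,100,20,0,0,0,60],
  [0,150,20,0,0,0,60],
  [0,190,20,0,0,0,60],
  [0,200,20,0,0,0,60],
])

```text
time: 27.85
eef_pos: [457.3, 301.2, 181.8]
eef_rot: [[-0.073, 0.997, 0.0], [0.997, 0.073, 0.0], [0.0, 0.0, -1.0]]
ft_force: [-0.4, -0.1, -1.3]
opening: 0.706
grip_force: 0.0
```

Run:
```python
from h import *
from workcell import optics
c=optics.capture("top");W=cloud(c)
cv2.imwrite("pics/t2.png",cv2.resize(c["frame"][120:300,140:360,::-1],None,fx=3,fy=3))
for n,x,y in(("blue",462.8,-88),("yel",461,-25.9),("grn",459.2,36),("red",457.6,98.5)):
    T=W[(np.hypot(W[...,0]-x,W[...,1]-y)<30)&(W[...,2]>66)&(W[...,2]<90)&(c["depth"]>0)]
    print(n,len(T),np.round(T.mean(0)-[x,y,0],1) if len(T) else 0)
```

```text
blue 62 [ 0.3  0.7 70.9]
yel 64 [ 0.4  0.9 70.9]
grn 62 [ 1.4 -0.9 70.9]
red 65 [ 0.8 -0.4 70.7]
```

View pics/t2.png

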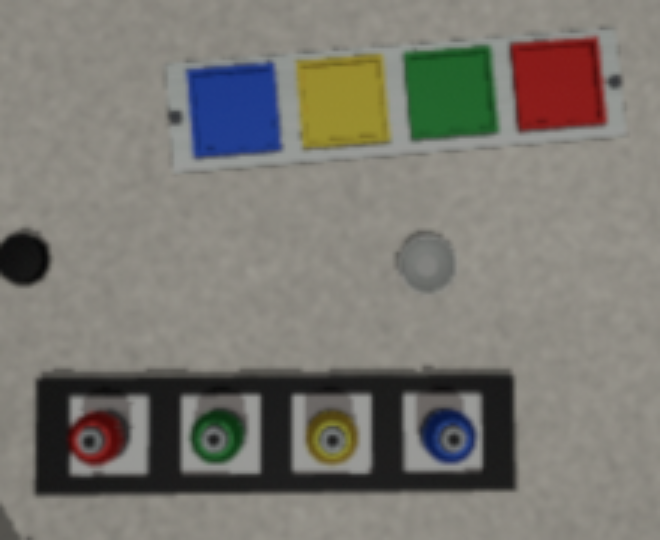

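All four stand upright and centred, in reverse order: red (95,437), green (215,437), yellow (332,437), blue (450,435). The tips are within 1.7 mm of the pocket centres, and the arm is clear.

```bash
python3 -c "
from workcell import order
print(order.finish_job())"
```

```text
the job is handed in; nothing more can be done
None
```

All four objectives are upright in the stand in reverse order, within about 2 mm of the pocket centres by my last camera check; they are released, the arm is clear, and the job was handed in at about 28 s (no verdict was returned).

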